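# Take out an air cleaner's filter and check its switch pin

### The arm

A 6-joint arm with a two-finger parallel gripper is mounted at the origin on a cart in front of the work surface, level with it; the furniture and walls round the work are solid. World frame = base frame: x ahead of the robot, y to its left, z up, the work surface at z = 0. Lengths are in mm, angles in rad, forces in N, time in s.
With the tool pointing down it reaches from about 325 to 850 mm from the base axis. Payload 4.4 kg.
Tool frame: the origin (TCP) lies where the fingers leave the gripper's body, on its centre line; the fingertips stand tips_ahead ahead of it and the grasp point (between the pads) lies 78 mm ahead of it (tips_ahead is the distance from the TCP to the fingertips, in mm); z points along the fingers, y is the direction in which the jaws open and shut (so a half turn about z gives the same grasp; the last joint's range is limited). The gripper opens to 94 mm and grips with 3 to 60 N. Pads are 16 mm wide; open, the fingers measure 119 mm over their backs; the gripper's body (75 mm by 177 mm) begins 78 mm behind the grasp point.
Start: joints at [1.179, 0.207, 1.542, -0, 1.393, -0.15], TCP at [137.136, 558.41, 302.647] pointing down, gripper open.
Joint ranges: [-2.73, 2.73], [-0.86, 2.22], [0.23, 2.46], [-1.11, 4.25], [0.08, 2.63], [-2.82, 2.82]. Speed limits (rad/s): [2.79, 2.79, 3.14, 3.14, 3.14, 3.14].

### API

Orientations are given as a unit quaternion [w, x, y, z].
In Python, from plant import * gives the robot as it stands. The module is installed in compiled form; this text tells all that it offers. Calls block until the motion is done:
- move_pose(position, orientation): joint-space move of the TCP to a pose.
- movel(position, max_speed=150, ori=None, guard=None): straight line of the TCP; ori=None keeps the orientation; max_speed is the mean speed in mm/s. With guard (N) it stops when the force on the tool has changed by that much, and returns True; else False.
- movej(angles): joint-space move.
- grip(opening, f_grip=None): finger opening in mm; f_grip is the grip in N (None keeps the last); returns when the fingers have stopped.
- dwell(seconds).
- ik(position, orientation): joint angles nearest the present ones, or None.
- grab_frame(name): name is "scene" or "side" or "wrist"; returns the picture (420x560x3 uint8, red, green, blue); there is no depth.
- camera_params(name): a dict with "mtx" (3x3 intrinsics, pixels), "rvec" (rotation vector, rad) and "tvec" (3), from world to camera coordinates, as OpenCV has them. Camera axes: x right, y down, z forward; pixel columns grow to the right and rows downward; lengths in mm; the calibration is good to about 2 mm. A picture is of the moment at which its call begins: read the wrist's pose just before it. camera_params takes no time and is no camera call; for the wrist camera it gives the pose at the moment of the call.
A pose or a line that the arm cannot do raises PlanningError and nothing moves.
- job_done(): hands the job in, once; it reports no verdict.
Readings, each from a call of its own:
- current_time_s(): time.
- current_q(): joint angles.
- current_qd(): joint speeds.
- current_effort(): joint torques, N m.
- current_tcp_pos(): TCP position.
- current_tcp_rot(): TCP orientation.
- current_contact_force(): force on the tool from outside, world axes, zero at the start.
- current_wrist_torque(): the same for the moment, N m.
- current_opening(): finger opening in mm.
Only numpy, scipy, OpenCV 4.12 (cv2) and the standard library are available. Lean on these libraries where they do the work, as an engineer would, in place of code of your own. Each camera call takes 0.05 s, during which the arm holds its last target.

### The job

Service the bench air cleaner: swing the small retaining tab on its sloping face fully aside, tilt the filter out from under the bottom lip, and lower it into the steel tray so that it lies flat with its grip fin up, letting go only once it rests there. Then check the filter switch: push the sprung pin in the floor of the empty frame right in until it bottoms, gently, and let it spring back. Leave the tab aside and do not shift the other things on the counter.

Things in the scene. Friction and masses are not known exactly. Their poses are not given: they have to be found in the camera images.
- air_cleaner: White wedge-shaped bench air cleaner, fixed to the counter, 190 deep (x) x 175 wide (y) x 118 mm high; origin at the centre of its underside. Its low front (40 mm high) faces its own -x; from there a face rises at 28 deg to a flat top 118 mm up, which begins at x = +52 mm. The filter lies in a recessed frame in that face.
- face (a point): Middle of the filter frame, on the bezel surface, at (-28.8, 0, 75.2) mm in the air cleaner. Axes: x (called u) up the slope, y (v) the air cleaner's y, z (n) out of the face, 28 deg from vertical. The recess spans u +-46.5, v +-56.5 mm, floor at n = -14.5. Ledges 5 mm wide and 6 mm high along both sides carry the filter.
- lip (a point): Bottom lip, top middle (u = -46, v = 0, n = 7.5 mm): a bar over u -52..-40, v +-50, n 2.5..7.5 that covers the filter's lower edge by 5 to 6.5 mm with 3 mm of play. It catches a straight pull along n: tilt the filter's upper edge out 0.15 to 0.25 rad about the lower edge, draw it about 10 mm up its own plane (the tab's pivot is above), then lift it away.
- tab_pivot (a point): Pivot of the swing tab, on the bezel above the recess (u = 64, v = 0, n = 0.5 mm); its axis is n.
- tab (a joint): Angle of the steel swing tab about n, rad. 0: it points straight down the slope over the filter's upper edge; positive: its free end goes to -v, negative: to +v. It turns to stops at +1.65 and -1.65 and stays where it is left (about 2 N at the rib, plus friction on the filter, to move it). It starts within 0.35 of 0 and is clear of the filter past 1.25 either way.
- tab_rib (a point): Top middle of the tab's thumb rib, 22 mm from the pivot axis towards the tab's free end. The rib is 16 long (along the tab) x 8 mm wide and stands from n = 6.5 to 18 mm; the tab's bar is 14 wide, 6 thick (n 0.5 to 6.5) and ends 31 mm from the pivot axis.
- filter: Grey filter cassette with white pleats, loose, 90 (its x, along u) x 110 (y) x 8 mm, about 90 g; origin at the centre of its underside, z out of the face. Seated: u = -1.4, v = 0, n = -8.5 mm. The switch pin presses it up against the tab: once the tab is aside, its upper edge springs out about 6 mm (about 0.07 rad about the lower edge), so look again.
- grip_fin (a point): Top middle of the filter's grip fin, 28 mm above its underside. The fin stands across the filter's centre: 40 long (filter's y) x 9 wide (its x), 20 mm high above the filter's upper side.
- pin (a joint): Travel of the sprung switch pin along -n, m: -0.005 fully out, 0 with the filter seated, +0.003 fully in, against a hard stop. Its spring pushes with 1.5 N (out) to 2.7 N (in).
- pin_top (a point): Centre of the top of the switch pin, 8 mm across, in the floor of the recess at u = 25, v = 0; n = -3.5 mm fully out, -11.5 mm fully in. Moves with the pin. Hidden under the filter at first.
- tray: Open stainless steel tray, fixed, 170 (x) x 190 (y) x 20 mm high, wall and floor 4 mm; origin at the centre of its underside. The filter must lie flat on its floor with its centre within 42 mm of the tray's centre along each of the tray's sides.
- note_pad: Pink note pad 50 x 50 x 13 mm, loose, to be left alone; origin at the centre of its underside.
- marker_black: Marker pen 138 x 13 x 15 mm lying along its x, loose, to be left alone.
- forceps: Steel forceps 119 x 9 x 9 mm lying along its x, loose, to be left alone.
- strip_box: Upright carton 62 x 62 x 105 mm, loose, to be left alone.
- slide_box: Small carton 60 x 85 x 34 mm, loose, to be left alone.
- reagent_c: White screw-cap bottle 44 x 56 x 88 mm, loose, to be left alone.
Things that resemble listed ones, but are neither listed nor needed, are in the scene too. What is meant by the filter is not green, and is the larger of those in its own colour.

How it is judged:
By the outcome, as a careful person would: the job done as asked, in the order asked, and still so for the second after the job is handed in, with the robot touching nothing.
It also fails if it takes over 66 s, if anything falls off the work surface, if the arm or the gripper's body presses on something with over 40 N, if the wrist force passes 120 N, or if a joint passes its speed limit or range.

## Working session

There is one attempt and no reset: what is moved stays moved. The work goes in short steps, each a Python script; the robot and the scene stay as the last script left them, time stands still between calls to the robot, and variables do not carry over. Pictures are saved under pics/ and viewed, and the job is handed in when it is done.

```bash
ls; mkdir -p pics; python3 - <<'E'
from plant import *
import cv2
for n in ["scene","side","wrist"]:
    im=grab_frame(n); cv2.imwrite(f"pics/{n}0.png",im[:,:,::-1])
    p=camera_params(n); print(n,p)
print(current_time_s(),current_tcp_rot(),current_opening())
try: print(tips_ahead)
except Exception as e: print(e)
E
```

```text
pics
scene {'mtx': array([[385.40476224,   0.        , 282.56735449],
       [  0.        , 385.40476224, 206.36240881],
       [  0.        ,   0.        ,   1.        ]]), 'rvec': array([ 2.25880009, -0.89948853,  0.36015791]), 'tvec': array([-451.37066328,  307.12430965, 1261.36489093])}
side {'mtx': array([[524.99101218,   0.        , 286.4186615 ],
       [  0.        , 524.99101218, 209.36444793],
       [  0.        ,   0.        ,   1.        ]]), 'rvec': array([ 2.09564341, -0.21876345,  0.15083097]), 'tvec': array([-536.94120794,   82.52363368, 1988.49156463])}
wrist {'mtx': array([[294.54638583,   0.        , 283.2561366 ],
       [  0.        , 294.54638583, 212.154435  ],
       [  0.        ,   0.        ,   1.        ]]), 'rvec': array([-2.32312074, -1.82092605, -0.20933402]), 'tvec': array([-572.67912291,  -23.45512112,  389.6982882 ])}
0.15 [-2.42973813e-04  1.20084401e-01  9.92763306e-01 -8.34470325e-04] 93.95770054382812
97.19999999999999
```

View pics/scene0.png

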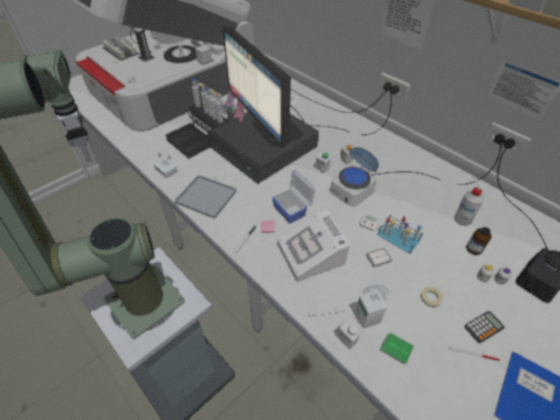

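View pics/side0.png

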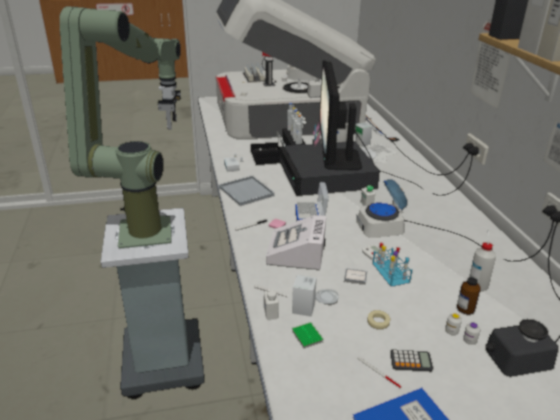

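View pics/wrist0.png

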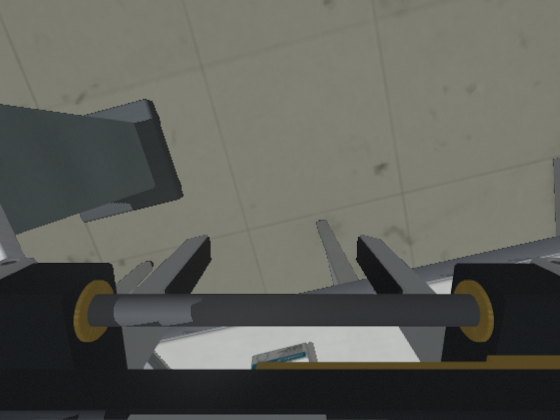

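```bash
cat > h.py <<'E'
import numpy as np, cv2
from scipy.spatial.transform import Rotation as R
def Rq(q): return R.from_quat([q[1],q[2],q[3],q[0]])
def qw(r):
    x=r.as_quat(); return [x[3],x[0],x[1],x[2]]
def ray(p,uv):
    M=R.from_rotvec(np.array(p['rvec']).ravel()).as_matrix(); t=np.array(p['tvec']).ravel()
    d=M.T@np.linalg.inv(p['mtx'])@np.array([uv[0],uv[1],1.]); return -M.T@t, d/np.linalg.norm(d)
def onz(p,uv,z):
    o,d=ray(p,uv); return o+d*(z-o[2])/d[2]
def proj(p,X):
    a,_=cv2.projectPoints(np.array(X,float).reshape(-1,1,3),np.array(p['rvec'],float),np.array(p['tvec'],float),p['mtx'],None); return a.reshape(-1,2)
def two(p1,u1,p2,u2):
    o1,d1=ray(p1,u1);o2,d2=ray(p2,u2)
    A=np.stack([d1,-d2],1); s=np.linalg.lstsq(A,o2-o1,rcond=None)[0]
    a=o1+s[0]*d1;b=o2+s[1]*d2; return (a+b)/2,np.linalg.norm(a-b)
E
python3 - <<'E'
from plant import *
from h import *
s=camera_params("scene");d=camera_params("side")
for n,uv in dict(tray=(206,195),ac=(313,250)).items(): print(n,onz(s,uv,0).round())
for n,uv in dict(tray=(246,190),ac=(297,250)).items(): print(n,onz(d,uv,0).round())
for n,b in dict(scene=(160,150,400,300),side=(210,170,350,290)).items():
    im=cv2.imread(f"pics/{n}0.png")[b[1]:b[3],b[0]:b[2]]
    f=800/im.shape[1]; f=min(f,600/im.shape[0]); cv2.imwrite(f"pics/{n}0c.png",cv2.resize(im,None,fx=f,fy=f,interpolation=cv2.INTER_CUBIC)); print(f)
print(proj(s,[[400,0,0],[500,0,0],[400,100,0]]))
E
```

```text
tray [430. 255.   0.]
ac [ 549. -239.    0.]
tray [426. 253.   0.]
ac [ 538. -231.    0.]
3.3333333333333335
5.0
[[239.56669949 234.36866044]
 [259.56699874 220.49600818]
 [223.21730741 219.63376672]]
```

View pics/scene0c.png

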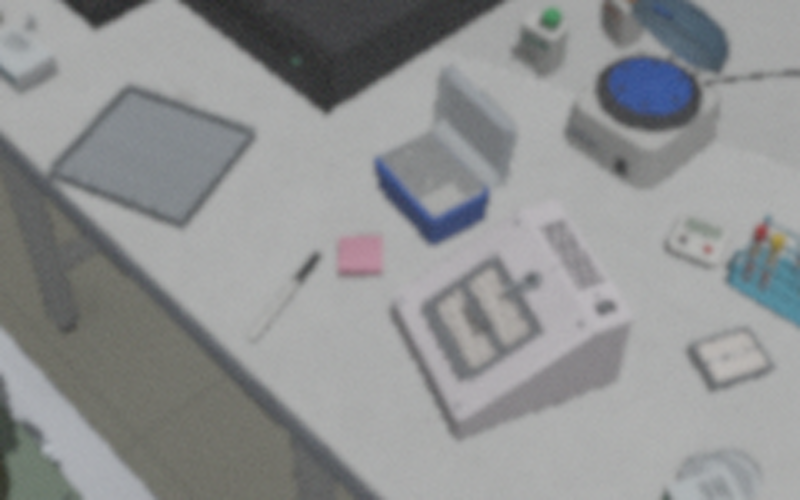

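View pics/side0c.png

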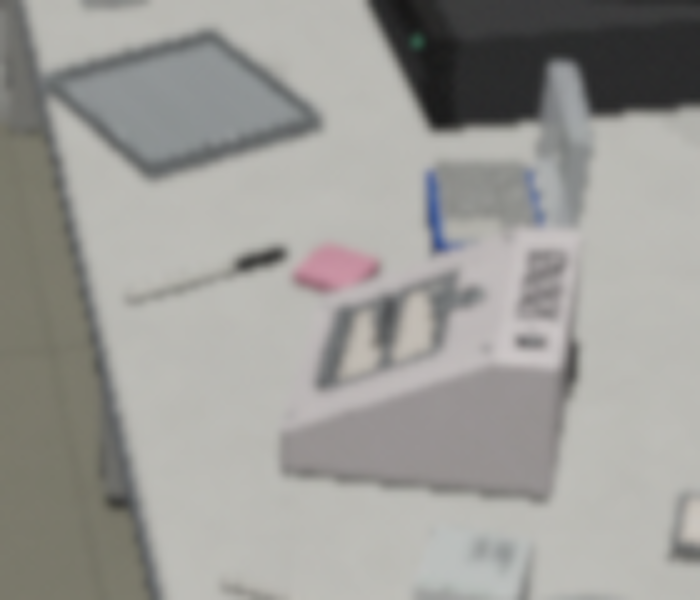

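```bash
python3 - <<'E'
from plant import *
from h import *
w=camera_params("wrist")
M=R.from_rotvec(w['rvec']).as_matrix(); c=-M.T@w['tvec']
T=Rq(current_tcp_rot())
print("cam in tcp",T.inv().apply(c-current_tcp_pos()), T.inv().as_matrix()@M.T, T.as_matrix())
s=camera_params("scene");d=camera_params("side")
# outline corners scene: front-bottom-right etc
c3=3.3333
S=lambda x,y:(160+x/c3,150+y/c3); D=lambda x,y:(210+x/5,170+y/5)
print("front low right corner", onz(s,S(459,437),0),onz(d,D(285,472),0))
print("rear right bottom", onz(s,S(612,385),0),onz(d,D(548,496),0))
print("top edge? front right top",two(s,S(462,408),d,D(287,432)))
print("rear right top",two(s,S(630,312),d,D(562,362)))
print("front left top",two(s,S(397,303),d,D(335,292)))
E
```

```text
cam in tcp [ 65.9392309  -1.4072006 -82.0951215] [[-6.17589183e-04 -9.73411685e-01 -2.29061804e-01]
 [ 9.99999787e-01 -6.49934535e-04  6.57674879e-05]
 [-2.12894019e-04 -2.29061715e-01  9.73411879e-01]] [[-9.71159355e-01  2.38430368e-01 -6.82844710e-04]
 [ 2.38431179e-01  9.71158081e-01 -1.59850831e-03]
 [ 2.82017234e-04 -1.71521777e-03 -9.99998489e-01]]
front low right corner [ 415.59074861 -292.98910371    0.        ] [ 415.35105425 -295.85393044    0.        ]
rear right bottom [ 578.28957298 -359.35125309    0.        ] [ 587.45425945 -357.66413231    0.        ]
top edge? front right top (array([ 422.84196555, -285.18579382,   29.29172017]), np.float64(10.078859845668834))
rear right top (array([ 593.17493237, -352.68344501,  107.24641865]), np.float64(0.6760449579126633))
front left top (array([ 475.78801656, -141.9829349 ,   38.39853515]), np.float64(15.796491435743132))
```

```bash
cat >> h.py <<'E'
def frame(yaw,org):
    Rz=R.from_euler('z',yaw).as_matrix(); org=np.array([org[0],org[1],0.])
    a=np.radians(28); F=Rz@np.array([[np.cos(a),0,-np.sin(a)],[0,1,0],[np.sin(a),0,np.cos(a)]])
    return F, org+Rz@np.array([-28.8,0,75.2])
E
python3 - <<'E'
from plant import *
from h import *
s=camera_params("scene");d=camera_params("side")
print("black base front corner",onz(s,(258,181),0), onz(s,(160+335/3.333,150+105/3.333),0), "screen lower-left/right",onz(s,(228,85),60),onz(s,(283,137),60))
print("box",onz(s,(290,220),0))
F,f=frame(-0.37,(535,-247)); print(F,f)
t=R.from_matrix(np.stack([-F[:,0],F[:,1],-F[:,2]],1)); print(np.linalg.det(t.as_matrix()))
P=f+260*F[:,2]
print(ik(P.tolist(),qw(t)))
q=current_q(); print(q)
from math import *
for r,z in [(420,420),(400,450)]:
  az=atan2(558,137); print(ik([r*cos(az),r*sin(az),z],current_tcp_rot()))
c=lambda L,k:[(160+x/3.3333,150+y/3.3333) for x,y in L]
T=[onz(s,u,20) for u in c([(128,87),(254,131),(184,225),(52,174)],0)]
print(np.round(T),np.mean(T,0),[np.linalg.norm(T[i]-T[i-1]) for i in range(4)],[np.arctan2(*(T[i]-T[i-1])[[1,0]]) for i in range(4)])
T=[onz(d,(210+x/5,170+y/5),20) for x,y in [(210,31),(322,124),(152,178),(45,83)]]
print(np.round(T),np.mean(T,0),[np.linalg.norm(T[i]-T[i-1]) for i in range(4)],[np.arctan2(*(T[i]-T[i-1])[[1,0]]) for i in range(4)])
E
```

```text
black base front corner [641.30209646 171.00811425   0.        ] [647.07119922 161.35817905   0.        ] screen lower-left/right [971.87844185 789.00809225  60.        ] [875.32633305 262.4278672   60.        ]
box [587.90870214 -79.12726652   0.        ]
[[ 0.82319619  0.36161543 -0.43770118]
 [-0.31928748  0.93232735  0.16976816]
 [ 0.46947156  0.          0.88294759]] [ 508.14897245 -236.58547556   75.2       ]
1.0000000000000004
[-0.75258301 -0.35810874  2.12167428  0.22016226  0.93151829 -2.0449234 ]
[ 1.17953801e+00  2.07266151e-01  1.54258830e+00  2.19926843e-05
  1.39347632e+00 -1.50512329e-01]
[ 1.12337705e+00 -2.05663211e-01  1.71547602e+00 -7.60987076e-05
  1.63351643e+00 -2.06674089e-01]
[ 1.11289396e+00 -2.59129152e-01  1.69861293e+00 -9.49888783e-05
  1.70384457e+00 -2.17164995e-01]
[[464. 350.  20.]
 [530. 179.  20.]
 [375. 115.  20.]
 [309. 287.  20.]] [419.62167695 232.51956427  20.        ] [np.float64(166.69042044335086), np.float64(183.82168094936327), np.float64(167.9329588074586), np.float64(184.4034699685065)] [np.float64(0.3892988512034326), np.float64(-1.1982784967039257), np.float64(-2.748977492763916), np.float64(1.9366325902738677)]
[[467. 340.  20.]
 [532. 153.  20.]
 [379.  90.  20.]
 [311. 269.  20.]] [422.26968476 212.87380692  20.        ] [np.float64(171.5019364119031), np.float64(198.28532736643209), np.float64(165.84101041567533), np.float64(191.01765770895372)] [np.float64(0.4323878365227469), np.float64(-1.238348410740476), np.float64(-2.7501638484868898), np.float64(1.9299126597350533)]
```

```bash
python3 - <<'E'
from plant import *
from h import *
F,f=frame(-0.37,(535,-247))
for s in (1,-1):
  y=s*F[:,0]; z=-F[:,2]; x=np.cross(y,z)
  t=R.from_matrix(np.stack([x,y,z],1)); print(s,x)
  for h in (260,): print(ik((f+h*F[:,2]-0*x).tolist(),qw(t)))
  u=np.array([np.cos(.4),np.sin(.4),0]); y=s*u; z=np.array([0,0,-1.]);x=np.cross(y,z)
  t=R.from_matrix(np.stack([x,y,z],1)); print('tray',ik([420,225,330],qw(t)),ik([420,225,100],qw(t)))
E
```

```text
1 [0.36161543 0.93232735 0.        ]
[-0.75258301 -0.35810874  2.12167428  0.22016226  0.93151829 -0.47412707]
tray [ 3.09894211e-01 -2.85244282e-02  1.73928928e+00 -4.44089210e-16
  1.43082780e+00 -9.01057888e-02] [ 3.09894211e-01  2.79967258e-01  1.93523191e+00 -4.44089210e-16
  9.26393482e-01 -9.01057888e-02]
-1 [-0.36161543 -0.93232735  0.        ]
[-0.75258301 -0.35810874  2.12167428  0.22016226  0.93151829  2.66746558]
tray None None
```

```bash
cat >> h.py <<'E'
def tool(y,z):
    y=np.array(y,float);z=np.array(z,float);y/=np.linalg.norm(y);z/=np.linalg.norm(z)
    return R.from_matrix(np.stack([np.cross(y,z),y,z],1))
def snap(n,name):
    from plant import grab_frame,camera_params
    import pickle
    p=camera_params(n); im=grab_frame(n); cv2.imwrite(f"pics/{name}.png",im[:,:,::-1]); pickle.dump(p,open(f"pics/{name}.pkl","wb")); return im,p
def load(name):
    import pickle
    return cv2.imread(f"pics/{name}.png"),pickle.load(open(f"pics/{name}.pkl","rb"))
E
python3 - <<'E'
from plant import *
from h import *
y=[np.cos(.4),np.sin(.4),0]
move_pose([425,220,330],qw(tool(y,[0,0,-1]))); print(current_time_s())
snap("wrist","w1")
F,f=frame(-0.37,(535,-247))
move_pose((f+260*F[:,2]).tolist(),qw(tool(F[:,0],-F[:,2]))); print(current_time_s(),current_qd())
snap("wrist","w2"); print(current_tcp_pos(),f+260*F[:,2],current_contact_force())
E
```

```text
1.7833
3.4 [ 0.00968967  0.00319507 -0.00337972 -0.00135351 -0.00142196 -0.00042222]
[ 394.85058918 -191.87268264  304.95775071] [ 394.34666669 -192.44575345  304.76637414] [0.91492786 0.06035063 0.46591921]
```

View pics/w1.png

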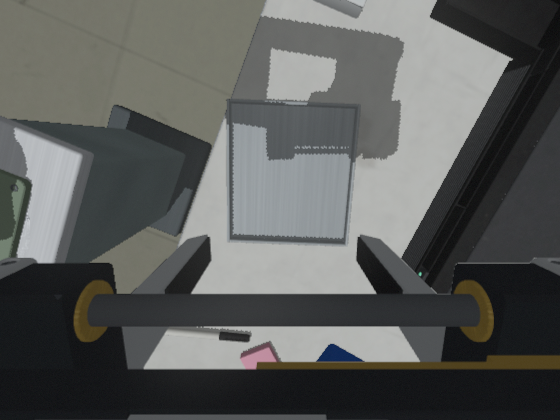

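View pics/w2.png

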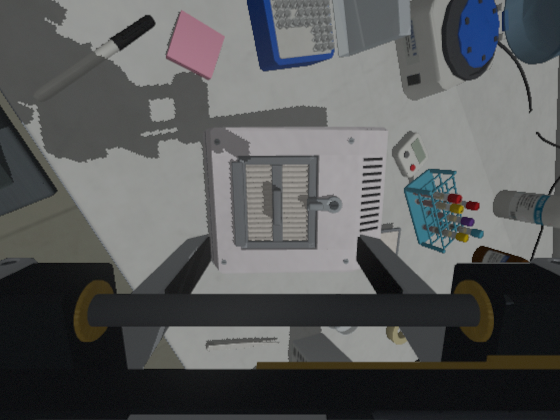

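```bash
python3 - <<'E'
from h import *
a,_=load("w1"); cv2.imwrite("pics/w1c.png",cv2.resize(a[90:255,215:375],None,fx=3.6,fy=3.6,interpolation=cv2.INTER_CUBIC))
a,_=load("w2"); cv2.imwrite("pics/w2c.png",cv2.resize(a[120:275,200:400],None,fx=3.8,fy=3.8,interpolation=cv2.INTER_CUBIC))
E
```

```text
(no output)
```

View pics/w1c.png

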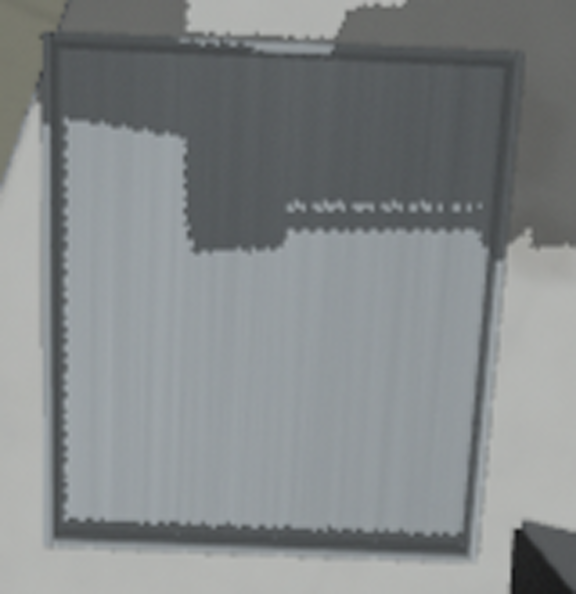

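View pics/w2c.png

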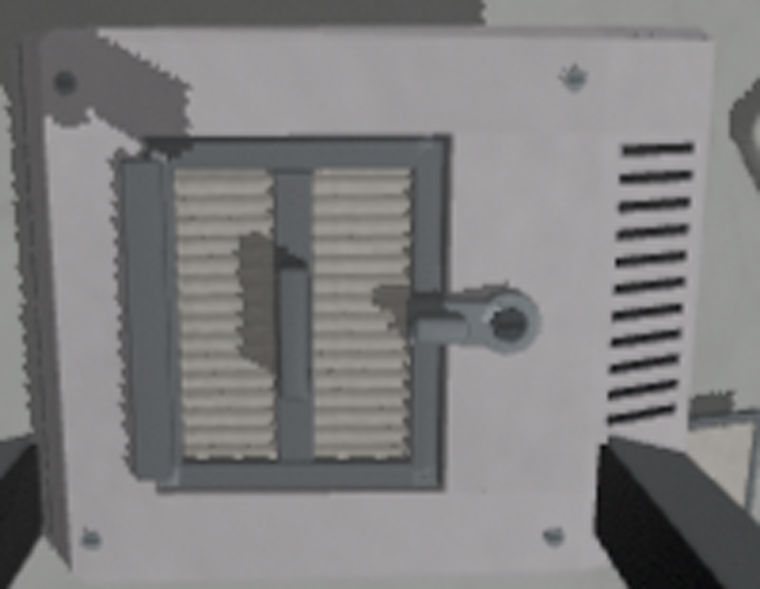

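```bash
cat >> h.py <<'E'
def fit2(L,W):
    L=np.array(L)[:,:2];W=np.array(W)[:,:2];a=L-L.mean(0);b=W-W.mean(0)
    yaw=np.arctan2((a[:,0]*b[:,1]-a[:,1]*b[:,0]).sum(),(a*b).sum())
    c,s=np.cos(yaw),np.sin(yaw);M=np.array([[c,-s],[s,c]]);o=W.mean(0)-M@L.mean(0)
    return yaw,o,W-(L@M.T+o)
def loc(u,v,n):
    F,f=frame(0,(0,0)); return f+F@np.array([u,v,n],float)
E
python3 - <<'E'
from h import *
_,p=load("w2")
C=lambda x,y:(200+x/3.8-0.37,120+y/3.8-0.37)
pts={(46.5,56.5,0):(451,137),(46.5,-56.5,0):(444,489),(-52,50,7.5):(123,160),(-52,-50,7.5):(140,479),(-40,50,7.5):(166,160),(-40,-50,7.5):(181,479),(64,0,6.5):(510,322)}
L=[loc(*k) for k in pts];W=[onz(p,C(*c),l[2]) for c,l in zip(pts.values(),L)]
yaw,o,r=fit2(L,W);print(yaw,o);print(r.round(1))
F,f=frame(yaw,o)
g=lambda uv,n:(lambda od:F.T@(od[0]+od[1]*((f+n*F[:,2]-od[0])@F[:,2])/(od[1]@F[:,2])-f))(ray(p,uv))
print("fin top ends",g(C(294,270),19.5),g(C(293,400),19.5))
print("screw corners",[g(C(*c),0).round(1) for c in [(64,83),(573,78),(553,537),(91,538)]])
print("rib?",g(C(415,330),18),g(C(465,330),18),"tab end",g(C(412,345),6.5))
_,p=load("w1")
C=lambda x,y:(215+x/3.6-.37,90+y/3.6-.37)
Lt=[(-85,95,20),(85,95,20),(85,-95,20),(-85,-95,20)]
W=[onz(p,C(*c),20) for c in [(46,34),(522,53),(474,557),(46,547)]]
yt,ot,r=fit2(Lt,W);print("tray",yt,ot,r.round(1))
import json;json.dump(dict(yaw=yaw,o=list(o),yt=yt,ot=list(ot)),open("cal.json","w"))
E
```

```text
-0.3593281309919028 [ 528.77302929 -248.86403035]
[[-1.9 -0.7]
 [-1.4  1.3]
 [ 0.3 -0.4]
 [ 1.1  0.4]
 [ 0.8 -0.8]
 [ 1.8 -0.1]
 [-0.7  0.3]]
fin top ends [-1.7112177  18.66502555 19.5       ] [ -2.55119671 -20.34518254  19.5       ]
screw corners [array([-69.2,  71.8,  -0. ]), array([80.8, 71.9,  0. ]), array([ 80.7, -72.9,  -0. ]), array([-69.3, -71.9,   0. ])]
rib? [33.56654483  0.27917815 18.        ] [48.26106046  0.14703728 18.        ] tab end [33.70456627 -6.93515818  6.5       ]
tray 0.3632845527742982 [423.81243872 244.0451653 ] [[ 2.7 -0.5]
 [-0.8 -1.9]
 [-2.9  1.6]
 [ 1.   0.8]]
```

```bash
cat >> h.py <<'E'
import json
try:
    _c=json.load(open("cal.json")); F,f=frame(_c['yaw'],_c['o'])
except Exception: pass
def W(u,v,n): return f+F@np.array([u,v,n],float)
TN=lambda: qw(tool(F[:,0],-F[:,2]))
E
python3 - <<'E'
from plant import *
from h import *
tip=97.2; N=10
def pc(a):
    t=np.array([np.sin(a),-np.cos(a)]); rc=np.array([64-22*np.cos(a),-22*np.sin(a)])
    return rc-t*(4+12.5*abs(np.sin(a))+8*abs(np.cos(a)))
q=TN()
grip(0)
print(current_time_s(),current_opening())
movel(W(42,17,60+tip).tolist(),250,q)
print(movel(W(42,17,N+tip).tolist(),100,guard=8),current_time_s())
snap("wrist","w3")
for a in np.linspace(0,1.65,8):
    c=pc(a); g=movel(W(c[0],c[1],N+tip).tolist(),60,guard=20)
    print(round(a,2),c.round(1),g,(F.T@np.array(current_contact_force())).round(1),(F.T@(np.array(current_tcp_pos())-f)).round(1))
    if g: break
snap("wrist","w4");print(current_time_s())
E
```

```text
4.8667 0.9169866571021954
False 6.1
0.0 [42. 12.] False [-0.3  2.5  1.5] [ 42.2  12.1 107.7]
0.24 [39.2  9.2] False [3.8 3.2 2.2] [ 40.1   9.1 107.6]
0.47 [36.8  5. ] False [0.1 0.5 1.8] [ 36.2   4.7 107.1]
0.71 [35.4 -0.5] False [-1.2  1.4  2.2] [ 34.5  -0.5 106.9]
0.94 [35.8 -6.7] False [-1.3  1.   1.1] [ 35.3  -7.  107. ]
1.18 [ 38.4 -13.2] False [-0.5  0.5  0.3] [ 38.9 -13.9 107.2]
1.41 [ 43.2 -19. ] False [-0.5 -0.9  0.8] [ 44.2 -19.7 107.4]
1.65 [ 48.7 -23.3] False [-1.6  0.3  1. ] [ 49.2 -23.7 107.3]
8.2667
```

View pics/w4.png

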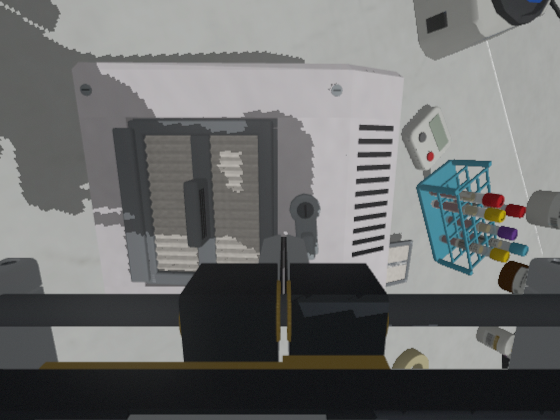

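```bash
python3 - <<'E'
from plant import *
from h import *
tip=97.2
print(movel(W(54,-24,10+tip).tolist(),30,guard=7),(F.T@(np.array(current_tcp_pos())-f)).round(1),(F.T@np.array(current_contact_force())).round(1))
movel(W(46,-24,10+tip).tolist(),100)
movel(W(10,-24,160+tip).tolist(),250)
snap("wrist","w5");print(current_time_s())
a,_=load("w5");cv2.imwrite("pics/w5c.png",cv2.resize(a[110:275,200:400],None,fx=3.6,fy=3.6,interpolation=cv2.INTER_CUBIC))
E
```

```text
True [ 49.8 -23.7 106.8] [-2. -1.  6.]
9.5417
```

View pics/w5.png

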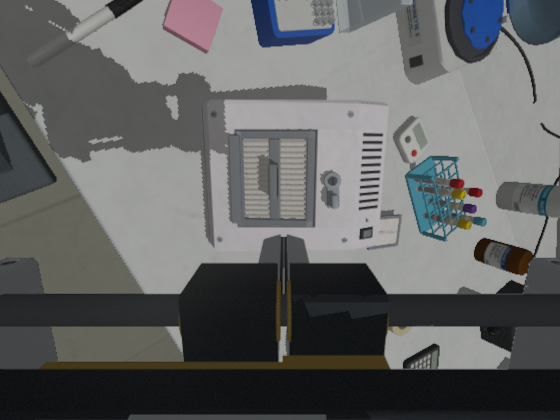

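```bash
python3 - <<'E'
from h import *
a,_=load("w5");cv2.imwrite("pics/w5c.png",cv2.resize(a[120:250,220:360],None,fx=4.6,fy=4.6,interpolation=cv2.INTER_CUBIC))
E
```

```text
(no output)
```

View pics/w5c.png

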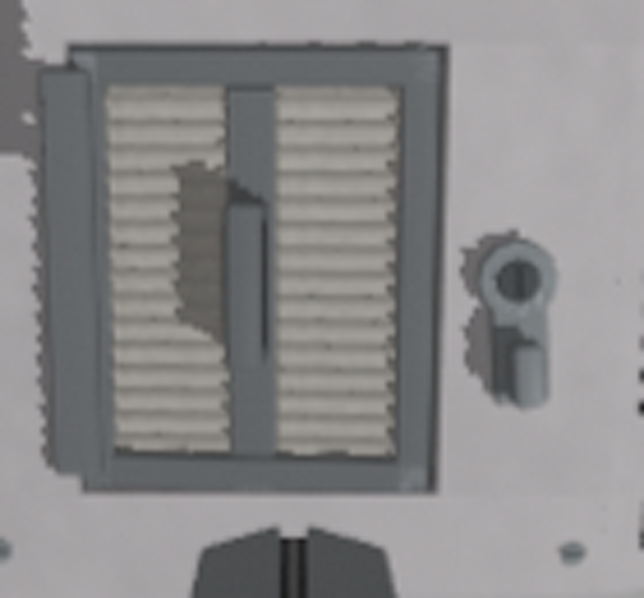

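```bash
cat >> h.py <<'E'
def onface(p,uv,n):
    o,d=ray(p,uv); return F.T@(o+d*((f+n*F[:,2]-o)@F[:,2])/(d@F[:,2])-f)
E
python3 - <<'E'
from h import *
_,p=load("w5")
C=lambda x,y:(220+x/4.6-.4,120+y/4.6-.4)
a=onface(p,C(518,280),6.5);b=onface(p,C(530,375),18);print(a,b,np.arctan2(-(b-a)[1],-(b-a)[0]))
print("tab end", onface(p,C(520,408),6.5))
print("fin",onface(p,C(246,205),22.6),onface(p,C(246,363),22.6))
print("ref recess upper",onface(p,C(447,45),0),onface(p,C(437,491),0))
print("filter upper edge?",onface(p,C(436,48),5),onface(p,C(430,490),5))
E
```

```text
[62.9587684  -0.25380907  6.5       ] [ 64.89032485 -21.74878605  18.        ] 1.66041644626622
tab end [ 64.66556657 -32.40531576   6.5       ]
fin [-2.97181263 19.01769016 22.6       ] [ -3.27023088 -18.05932232  22.6       ]
ref recess upper [ 4.47838198e+01  5.56190092e+01 -1.78344674e-14] [ 4.50500005e+01 -5.59150427e+01 -2.05559722e-15]
filter upper edge? [41.68799793 54.71054652  5.        ] [ 42.74727209 -54.23166806   5.        ]
```

```bash
cat >> h.py <<'E'
def fpose(th,along=0,lift=0,zt=10.5,back=0,edge=(-46.4,0,-8.5),dv=0):
    """tool TCP pose with tip centre at fin centre, height zt in filter frame"""
    ux=np.array([np.cos(th),0,np.sin(th)]); nz=np.array([-np.sin(th),0,np.cos(th)])
    c=np.array(edge)+ux*(45+along)+nz*(zt+97.2+back)+np.array([0,dv,lift])
    return (f+F@c).tolist(), qw(tool(F@ux,-(F@nz)))
E
python3 - <<'E'
from plant import *
from h import *
grip(40)
P,q=fpose(.07,back=40); movel(P,250,q)
snap("wrist","w6")
P,q=fpose(.07); print(movel(P,60,q,guard=5), (F.T@(np.array(current_tcp_pos())-P)).round(1),(F.T@np.array(current_contact_force())).round(1))
snap("wrist","w7")
print(current_time_s())
a=np.hstack([load("w6")[0][60:360,130:430],load("w7")[0][60:360,130:430]]);cv2.imwrite("pics/w67.png",cv2.resize(a,None,fx=1.33,fy=1.33))
E
```

```text
False [ 0.2 -0.   0.1] [-0.7 -0.9  0.4]
11.8583
```

View pics/w67.png

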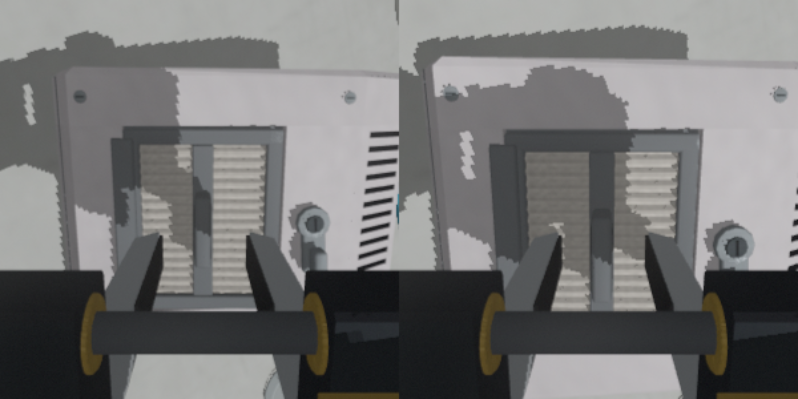

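```bash
python3 - <<'E'
from plant import *
from h import *
grip(0,25); print(current_opening(),(F.T@np.array(current_contact_force())).round(1))
def go(*a,sp=50,g=15,**k):
    P,q=fpose(*a,**k); r=movel(P,sp,q,guard=g); print(a,k,r,(F.T@np.array(current_contact_force())).round(1),(F.T@(np.array(current_tcp_pos())-P)).round(1)); return r
for th in (.12,.2): 
    if go(th,sp=40): break
else:
    snap("wrist","w8")
print(current_opening(),current_time_s())
E
```

```text
9.092877934950364 [-1.  -0.4  0.7]
(0.12,) {} False [ 0.  -0.8 -1.3] [-0.1 -0.1  0. ]
(0.2,) {} False [ 1.4  0.4 -1.3] [ 0.6 -0.1  0.1]
8.638586535673154 13.2
```

View pics/w8.png

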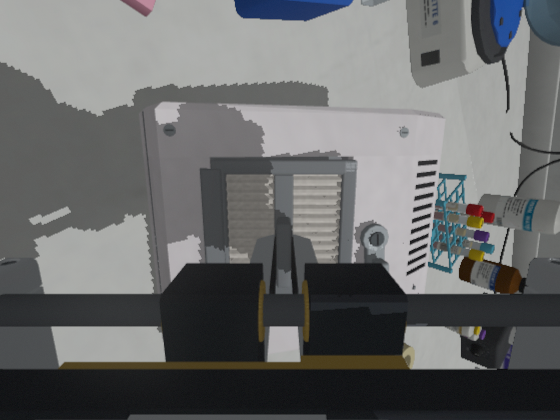

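Held, tilted (filter's upper edge at x≈350, lower edge still under the lip at x≈212). Draw up its plane and lift.

```bash
python3 - <<'E'
from plant import *
from h import *
def go(*a,sp=50,g=15,**k):
    P,q=fpose(*a,**k); r=movel(P,sp,q,guard=g); print(a,k,r,(F.T@np.array(current_contact_force())).round(1),(F.T@(np.array(current_tcp_pos())-P)).round(1)); return r
ok=not go(.2,along=5,sp=40) and not go(.2,along=10,sp=40) and not go(.22,along=11,lift=15) and not go(.22,along=11,lift=130,sp=200)
snap("wrist","w9"); snap("side","s9")
print(current_opening(),current_time_s())
E
```

```text
(0.2,) {'along': 5} False [-2.   0.2 -0.5] [ 0.   0.1 -0.1]
(0.2,) {'along': 10} False [-1.3  0.1 -1.1] [ 0.1  0.  -0. ]
(0.22,) {'along': 11, 'lift': 15} False [0.4 0.2 0.1] [ 0.  -0.1  0.3]
(0.22,) {'along': 11, 'lift': 130} False [-1.4  0.1 -0.9] [-0.5  0.1 -0.6]
8.59308083921595 15.0417
```

View pics/w9.png

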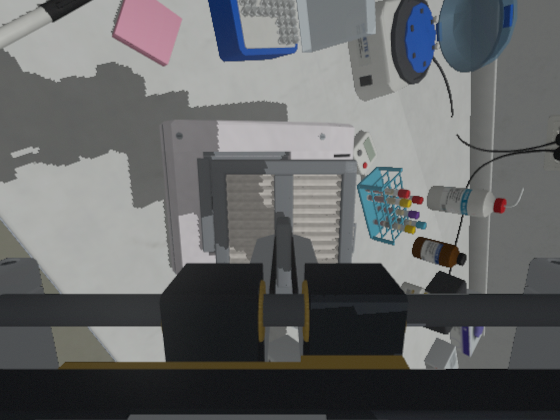

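```bash
python3 - <<'E'
from plant import *
from h import *
yt,ot=_c['yt'],_c['ot'] if False else (0,0)
E
python3 - <<'E'
from plant import *
from h import *
c=json.load(open("cal.json")); y=[np.cos(c['yt']),np.sin(c['yt']),0]; q=qw(tool(y,[0,0,-1]))
move_pose([c['ot'][0],c['ot'][1],215],q)
dwell(.2); snap("wrist","w10"); snap("scene","s10"); print(current_time_s(),current_contact_force(),current_opening())
E
```

```text
17.0417 [ 0.80795603  0.43732646 -1.20470385] 9.05222505383006Traceback (most recent call last):
  File "<stdin>", line 3, in <module>
NameError: name '_c' is not defined
```

View pics/w10.png

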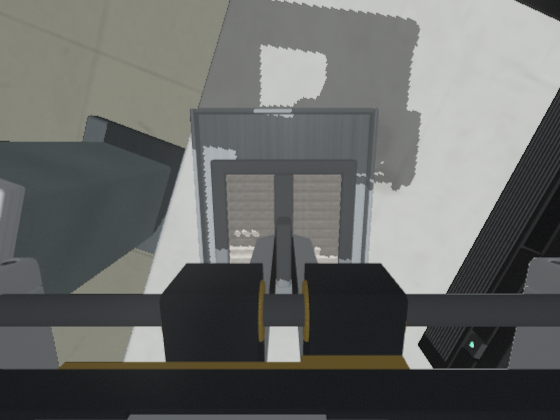

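View pics/s10.png

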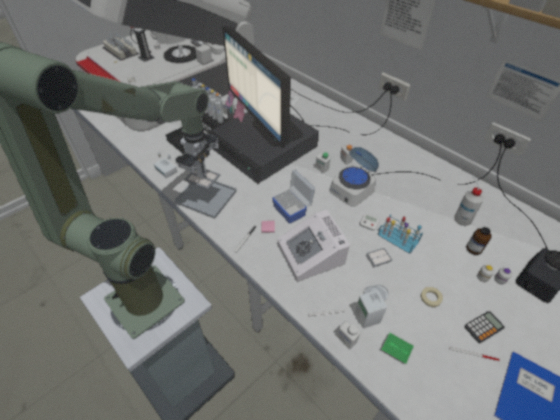

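```bash
python3 - <<'E'
from plant import *
from h import *
c=json.load(open("cal.json")); x,y=c['ot']
print(movel([x,y,125],120,guard=12),current_tcp_pos()[2])
r=movel([x,y,104],20,guard=3); print(r,current_tcp_pos(),current_contact_force(),current_time_s())
snap("wrist","w11")
E
```

```text
False 125.60197892749123
True [423.70910622 243.98805329 110.89199649] [0.27875961 0.17938055 3.62053906] 18.6583
```

View pics/w11.png

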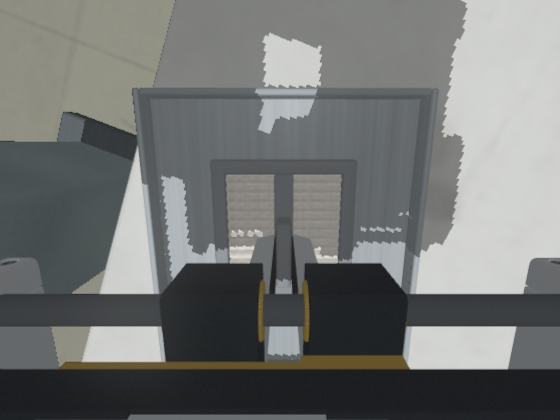

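```bash
python3 - <<'E'
from plant import *
from h import *
c=json.load(open("cal.json")); x,y=c['ot']
print(movel([x,y,109.5],20,guard=4),current_contact_force())
grip(36); dwell(.2)
movel([x,y,150],80); movel([x,y,300],250)
snap("wrist","w12"); print(current_time_s())
E
```

```text
False [-4.37488273 -2.992532   12.81719715]
21.2333
```

View pics/w12.png

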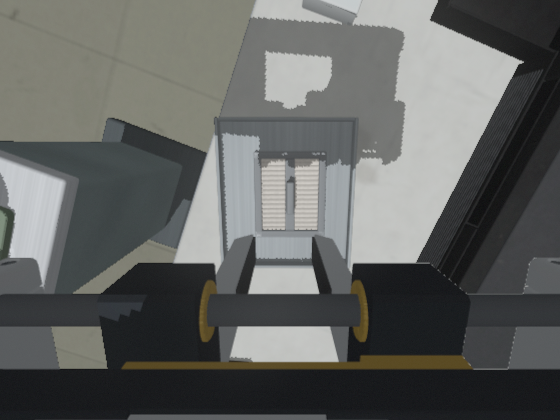

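```bash
python3 - <<'E'
from plant import *
from h import *
_,p=load("w12"); print([onz(p,u,12).round(1) for u in [(258,152),(327,152),(324,232),(260,232)]],[onz(p,u,32).round(1) for u in [(291,181),(290,207)]])
grip(0,20)
move_pose(W(25,0,97.2+110).tolist(),TN()); dwell(.2)
snap("wrist","w13"); print(current_time_s())
E
```

```text
[array([372.8, 282.4,  12. ]), array([451.8, 312.4,  12. ]), array([487.7, 216.6,  12. ]), array([409.7, 186.8,  12. ])] [array([422.2, 265.7,  32. ]), array([432.4, 235.9,  32. ])]
23.9
```

View pics/w13.png

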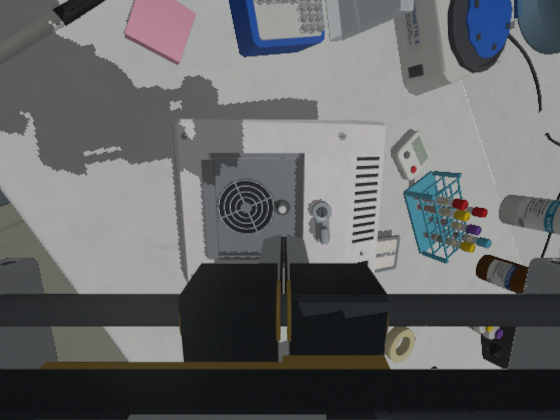

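```bash
python3 - <<'E'
from plant import *
from h import *
a,p=load("w13"); c=a[190:226,262:300]; cv2.imwrite("pics/w13c.png",cv2.resize(c,None,fx=12,fy=12,interpolation=cv2.INTER_CUBIC))
print(onface(p,(282,208),-3.5), onface(p,(303,154),0))
print((F.T@(np.array(current_tcp_pos())-f)).round(1))
E
```

```text
[24.04579195  0.91287365 -3.5       ] [ 4.43187154e+01  5.49851451e+01 -2.74327502e-14]
[ 25.1   0.6 207.2]
```

View pics/w13c.png

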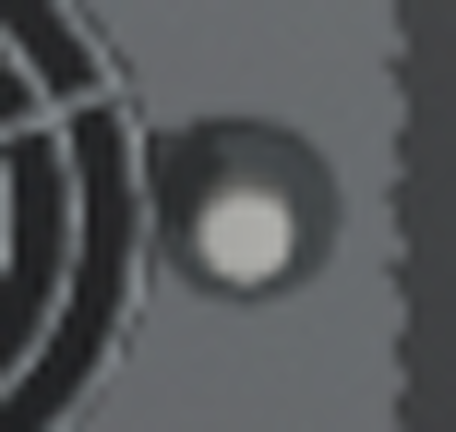

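```bash
python3 - <<'E'
from plant import *
from h import *
tip=97.2;U,V=24.7,0.5
print(movel(W(U,V,tip+3).tolist(),120,guard=10)); dwell(.3)
F0=F.T@np.array(current_contact_force()); print(F0.round(2),current_time_s())
for n in [0,-2,-3,-4,-5,-6,-7,-8,-9,-10,-10.5,-11,-11.5,-12,-12.5,-13,-13.5]:
    g=movel(W(U,V,tip+n).tolist(),15,guard=8); dwell(.12)
    fn=(F.T@np.array(current_contact_force())-F0); tn=(F.T@(np.array(current_tcp_pos())-f))[2]-tip
    print(n,g,round(tn,2),fn.round(2))
    if g or fn[2]>7: break
print(current_time_s())
snap("wrist","w14")
E
```

```text
False
[-0.37 -0.3  -0.11] 25.2417
0 False -0.06 [1.37 0.49 0.12]
-2 False -2.03 [0.11 0.87 0.42]
-3 False -2.91 [1.09 0.57 1.75]
-4 False -3.96 [1.1  0.53 2.39]
-5 False -4.97 [1.06 1.7  2.52]
-6 False -5.99 [-0.03  0.62  2.02]
-7 False -6.97 [1.41 0.28 2.7 ]
-8 False -7.98 [1.06 0.69 2.17]
-9 False -8.98 [ 2.12 -0.05  2.03]
-10 False -9.98 [1.98 0.89 2.65]
-10.5 False -10.48 [2.14 0.77 2.74]
-11 False -10.73 [0.53 0.35 6.25]
-11.5 False -10.9 [ 0.69  0.37 10.86]
30.1417
```

```bash
python3 - <<'E'
from plant import *
from h import *
tip=97.2;U,V=24.7,0.5
movel(W(U,V,tip+10).tolist(),40); movel(W(U-10,V,tip+150).tolist(),200); dwell(.3)
snap("wrist","w15");snap("scene","s15");snap("side","d15");print(current_time_s(),current_contact_force())
a,p=load("w15"); cv2.imwrite("pics/w15c.png",cv2.resize(a[110:270,170:390],None,fx=3.6,fy=3.6,interpolation=cv2.INTER_CUBIC))
E
```

```text
32.1833 [ 0.11844272  0.13033797 -0.17203982]
```

View pics/w15c.png

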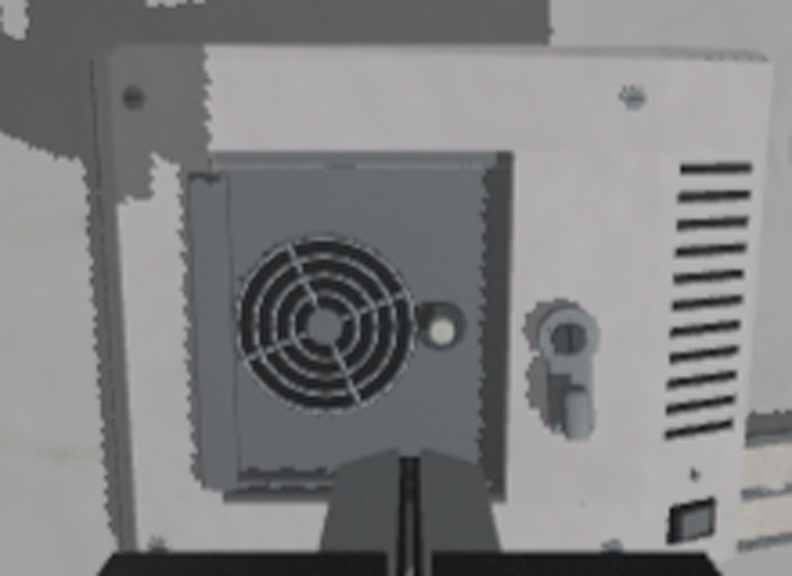

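View pics/s15.png

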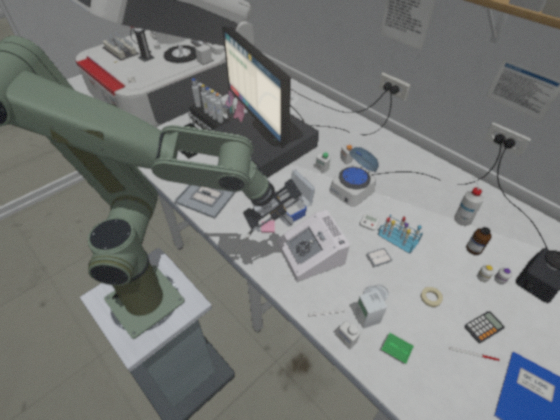

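```bash
python3 - <<'E'
from plant import *
job_done(); print(current_time_s())
E
```

```text
the job is handed in; nothing more can be done
the job is handed in; nothing more can be done
```

The air cleaner job is done as asked and was handed in at about 32 s. No verdict is reported, so the results below come from my own checks.

- **Tab:** I pushed it aside to its stop. It measured 1.66 rad against the 1.65 stop, and the last picture shows it still aside.
- **Filter:** I used the larger grey one seated in the frame. I gripped it by the fin, tilted it 0.20 rad, drew it 10 mm up its plane and lifted it out without snagging. I lowered it into the tray until it touched the floor (3.6 N, at the expected height within 1 mm) and pressed it a little to about 13 N. I let go only after that. It lies flat, fin up, about 9 mm from the tray centre measured afterwards, against the 42 mm allowed.
- **Switch pin:** Contact began at about n = -2.5 mm and it stopped hard at about -10.7 mm, which matches the 8 mm of travel. The force at the stop reached 10.9 N. The last picture shows it sprung back out.

Measurements disagreed slightly in a few places:
- My height readings at the pin sit about 1 mm above the nominal figures.
- Cleaner points measured in the wrist pictures were off by up to 2 mm, and the tray corners by up to about 3 mm, against a stated calibration of about 2 mm.
- The filter's outline in the tray read about 6 mm short in width and 8 mm in length. I put this down to picking blurred edges and did not re-check it.
- An extra push at the tab's stop showed a brief 6 N along the face normal that I could not explain.

The other things on the counter look unmoved in the final wide picture; I did not measure their positions.

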